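# Hang the toy pail on the crane's spring hook

### The arm

A 6-joint arm with a two-finger parallel gripper is mounted at the origin on the work surface. World frame = base frame: x ahead of the robot, y to its left, z up, the work surface at z = 0. Lengths are in mm, angles in rad, forces in N, time in s.
With the tool pointing down it reaches from about 350 to 975 mm from the base axis. Payload 7.1 kg.
Tool frame: the origin (TCP) lies midway between the tips of the shut fingers; the grasp point (between the pads) lies 19 mm behind it; z points along the fingers, y is the line along which they close (so a half turn about z gives the same grasp; the last joint's range is limited). The gripper opens to 88 mm and grips with 3 to 60 N. Pads are 20 mm wide; open, the fingers measure 115 mm over their backs; the gripper's body (75 mm by 178 mm) begins 61 mm behind the grasp point.
Start: joints at [1.268, 0.423, 1.63, -0, 1.089, -0.019], TCP at [174.972, 599.991, 222.675] pointing down, gripper open.
Joint ranges: [-3, 3], [-0.9, 2.11], [0.09, 2.58], [-1.31, 4.45], [0.11, 2.69], [-2.54, 2.54]. Speed limits (rad/s): [2.39, 2.39, 3.01, 3.14, 3.14, 3.14].

### API

Orientations are given as a rotation vector (axis times angle).
In Python, from workcell import status, eyes, ticket gives the robot as it stands.
- The arm moves only by the shell command python3 -m jog 'ROWS' [OPENING]. ROWS is a JSON object with one list for each field, all of the same length, 1 to 5, a row being the entries at one place: tx, ty, tz (the shift in normalised numbers (1 is 80 cm)), drx, dry, drz (a rotation vector in normalised numbers (1 is pi rad)); each row shifts and turns the commanded pose from where the row before left it, along the tool's axes as they then stand; what a row does not reach is not made up. A row lasts 1/12 s, in which the tool goes at most 41.7 mm and 0.125 rad, less where a joint would pass 70% of its speed; a pose out of reach is approached as far as the arm can. OPENING is the finger opening in mm, set as the command begins (- or left out keeps the last). The fingers move at their own pace and stop on an object; the grip force is fixed at half the most. Time passes only in rows, so rows that do not move let the fingers close. It prints the time, the measured TCP pose, the force, the opening and the grip force at its end. No shift or turn number may pass 1 either way. Input that does not fit is refused with a message, and nothing moves.
- status.get_obs(): the state, without advancing time (a new reading comes with each control period).
- eyes.get_image(name): name is "scene" or "top"; returns a dict with "img" (420x560x3 uint8, red, green, blue), "range_z" (420x560 float32, mm along the optical axis (not along the pixel's ray), 0 where there is no reading), "fx", "fy", "cx", "cy" (pixels), "R" (3x3) and "t" (3): a world point X has camera coordinates R X + t. Camera axes: x right, y down, z forward; pixel columns grow to the right and rows downward; lengths in mm; the calibration is good to about 2 mm. A picture is of the moment at which its call begins.
- ticket.close_job(): hands the job in; it is judged then, once.
The state is a dict: "t": time; "qpos": joint angles; "qvel": joint speeds; "joint_torque": joint torques, N m; "ee_pos": TCP position; "orientation": TCP orientation; "ft_force": force on the tool from outside, world axes, zero at the start; "moment": the same for the moment, N m; "width": finger opening in mm; "grasp_force": force on a finger pad.
Only numpy, scipy, OpenCV 4.12 (cv2) and the standard library are available. Lean on these libraries where they do the work, as an engineer would, in place of code of your own. Each camera call takes 0.05 s, during which the arm holds its last target. There are 200 camera calls.

### The job

On the train play table, raise the blue pail's wire handle (bail) from lying flat to upright while the pail still stands on the table. Then carry the pail by it to the red crane and press the handle gently down past the spring keeper into the hook, never forcing it, and let go so that the pail hangs still from the hook, clear of the table, with the keeper sprung shut above the handle. Leave the other toys as they are.

Things in the scene. Friction and masses are not known exactly. Their poses are not given: they have to be found in the camera images.
- pail: Empty open blue metal pail standing upright, 85 mm tall, 96 mm wide at the foot, 106 mm at the rim, about 390 g with its bail (varies by a quarter). Origin: centre of its underside, z up. The bail's pivots are at z = 74 mm on its +y and -y sides, in ears reaching y = +-61 mm.
- bail (a joint): Angle of the pail's 8 mm wire bail about the pivot line, along the pail's y: 0 = flat, sticking out on the pail's -x side; pi/2 = upright; pi = flat on the +x side. It turns freely, falls back if let go; a 6 N pinch lets it turn, a hard one tips the pail. Its crossbar, 115 mm from the pivot line, is straight and parallel to the pail's y from -53 to +53 mm; its legs run at y = +-65 mm.
- bail_mid (a point): Middle of the bail's crossbar, on the wire's axis; 189 mm above the pail's underside when the bail is upright. Its x axis points from the crossbar to the pivot line, y along the crossbar.
- crane: Red toy crane, fixed, 262 mm tall. Origin: on the table straight below the middle of its hook; x points from the hook to the tower (x = 87 to 109 mm, 80 mm wide), y is the way the bail's crossbar must lie in the hook. Base plate 12 mm thick from x = 40 mm. The steel hook (10 mm wide in y) is on an arm from a yellow slider, clamped on the tower at an unknown height.
- hook_mid (a point): Nominal hook height: x = y = 0 in the crane's frame, 240 mm above the table. The real hook is up to 15 mm below or above it; this is not measured: find it by touch. From the REAL height: bowl 28 mm wide inside, from the upturned tip's inner face (x = -14 mm, tip top z = +35) to the shank (x = +14, top z = +40); bottom of the bowl z = -9, seated crossbar's axis z = -5 mm.
- keeper (a joint): Brass spring rod closing the hook's mouth, hinged on the shank, sloping down to the tip. 0 = shut; grows as pushed down (crossbar passes near 0.5). It takes about 8 N, up to 12 N with friction, more than the pail's weight. A crossbar pressed down at x = -9 mm meets it at z = +32, slips under it near z = +10 mm; it then snaps shut. Press the crane with 25 N at most.
- engine: Bystander: red and yellow toy engine, 100 x 42 x 68 mm; origin centre of underside.
- wagon: Bystander: green toy wagon, 90 x 42 x 44 mm; origin centre of underside.
- log_wagon: Bystander: brown toy wagon with a log, 85 x 42 x 50 mm; origin centre of underside.
- signal: Bystander: red signal board on a dowel with a black round foot, 40 mm wide, 95 mm tall; origin centre of underside.
- tree: Bystander: green wooden cone tree, 52 mm wide, 85 mm tall; origin centre of underside.
- bridge: Bystander: wooden toy bridge with a yellow deck, 130 x 50 x 76 mm; origin centre of underside.
There are look-alikes about, which are no part of the job. Leave any green or pink look-alike of the pail alone.

How it is judged (in metres and radians):
On the way, in this order (a step that is already met when the one before it is completed fails the run):
1. the bail is raised upright (within 0.25 rad) while the pail still stands on the table (value of joint bail between 1.32 and 1.82 rad and height (world z) of pail below 0.008 m and angle between pail's own z axis and vertical below 0.2 rad), for 0.1 s.
2. the lifted pail's bail pushes the hook's keeper open (value of joint keeper above 0.3 rad and contact force between pail and crane above 0.5 N and height (world z) of pail above 0.01 m), for 0.04 s.
At the end, for the whole second after the job is handed in: The pail hangs from the hook, crossbar under the shut keeper (below 0.12 rad; its middle within 14 mm in x, 45 mm in y of the hook's, 213 to 254 mm above the table), underside over 10 mm above the table, tilted under 0.4 rad, slower than 0.08 m/s (value of joint keeper below 0.12 rad and x of bail_mid in the frame of crane between -0.014 and 0.014 m and y of bail_mid in the frame of crane between -0.045 and 0.045 m and z of bail_mid in the frame of crane between 0.213 and 0.254 m and contact force between pail and crane above 1 N and height (world z) of pail above 0.01 m and angle between pail's own z axis and vertical below 0.4 rad and linear speed of pail below 0.08 m/s); the robot touches nothing.
It fails at once if the pail or its bail presses on the crane with more than 25 N (contact force between pail and crane above 25 N).
It fails at once if another toy is pushed more than 30 mm (distance of any of engine, wagon, log_wagon, signal, tree, bridge from where it was at the start of the episode above 0.03 m).
It fails at once if another toy is knocked over (angle between any of engine, wagon, log_wagon, signal, tree, bridge's own z axis and vertical above 0.5 rad).
It also fails if it takes over 72 s, if anything falls off the work surface, if the arm or the gripper's body presses on something with over 40 N, if the wrist force passes 120 N, or if a joint passes its speed limit or range.

## Working session

There is one attempt and no reset: what is moved stays moved. The work goes in short steps, Python scripts to look and compute and a shell command to move; the robot and the scene stay as the last step left them, time stands still between calls to the robot, and variables do not carry over. Pictures are saved under pics/ and viewed, at most 10 in all, crops included, and the job is handed in when it is done.

```bash
ls; mkdir -p pics; python3 - <<'E'
from workcell import status,eyes
import cv2,numpy as np
o=status.get_obs(); print({k:np.round(v,3) for k,v in o.items()})
ims=[]
for n in("scene","top"):
    d=eyes.get_image(n); np.savez(f"pics/{n}0.npz",**d); cv2.imwrite(f"pics/{n}0.png",d["img"][:,:,::-1])
    print(n,d["fx"],d["fy"],d["cx"],d["cy"],np.round(d["R"],3).tolist(),np.round(d["t"],1))
E
```

```text
pics
{'t': np.float64(0.0), 'qpos': array([ 1.268,  0.424,  1.631, -0.   ,  1.089, -0.019]), 'qvel': array([-0.   , -0.   ,  0.002, -0.   , -0.001, -0.   ]), 'joint_torque': array([ 0.0000e+00, -5.4462e+01, -2.7367e+01,  6.4000e-02,  2.3000e-02,
       -0.0000e+00]), 'ee_pos': array([174.791, 599.48 , 221.891]), 'orientation': array([-4.44e-01, -3.11e+00,  2.00e-03]), 'ft_force': array([ 0.169, -0.841, -0.394]), 'moment': array([0.005, 0.04 , 0.026]), 'grasp_force': np.float64(0.0), 'width': np.float64(87.634)}
scene 433.5134736541629 433.5134736541629 282.6447623722209 205.78857948644074 [[-0.219, 0.976, -0.002], [0.825, 0.184, -0.535], [-0.521, -0.119, -0.845]] [  93.  -278.3 1528.9]
top 511.9342578839066 511.9342578839066 278.07906831152167 212.7671953640007 [[-0.003, -1.0, 0.008], [-0.997, 0.002, -0.081], [0.081, -0.008, -0.997]] [   6.9  484.1 1643.1]
```

View pics/scene0.png

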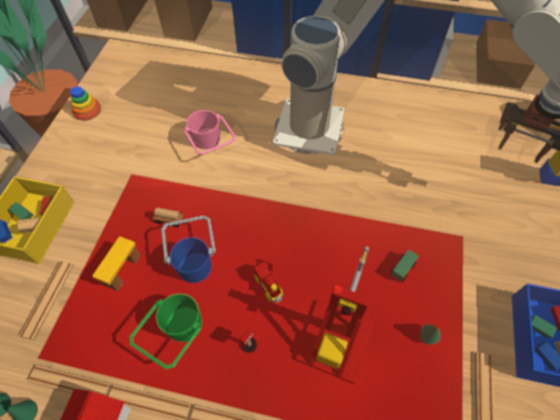

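View pics/top0.png

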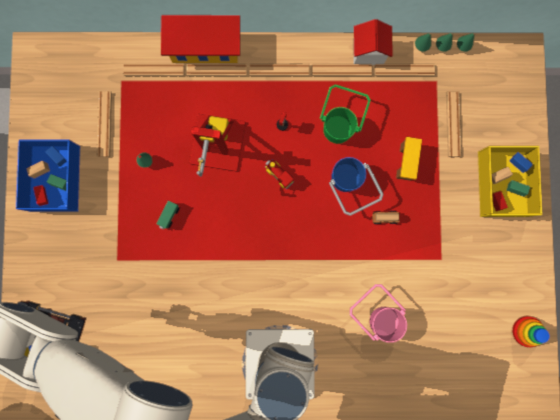

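The scene view shows the blue pail at (191,260) with its grey bail towards the robot. The crane's yellow slider is at (345,310) and its steel hook arm runs to (362,255). In the top view the pail is at (349,174) with the bail crossbar near (358,207), and the crane is at (210,130) with the hook near (201,170).

The pail candidates in the top view are blue (349,174), green (341,125) and pink (388,323). Only the blue one with the grey bail fits the description. I'll measure it and confirm with a crop.

```bash
cat > h.py <<'E'
import numpy as np,cv2
from workcell import eyes,status
def load(n,k=0): return dict(np.load(f"pics/{n}{k}.npz"))
def shot(n,k):
    d=eyes.get_image(n); np.savez(f"pics/{n}{k}.npz",**d); cv2.imwrite(f"pics/{n}{k}.png",d["img"][:,:,::-1]); return d
def cloud(d):
    h,w=d["range_z"].shape; v,u=np.mgrid[:h,:w]; z=d["range_z"]
    c=np.stack([(u-d["cx"])/d["fx"]*z,(v-d["cy"])/d["fy"]*z,z],-1)
    return (c-d["t"])@d["R"]
def onplane(d,u,v,z):
    r=np.array([(u-d["cx"])/d["fx"],(v-d["cy"])/d["fy"],1])@d["R"]; C=-d["R"].T@d["t"]
    return C+r*(z-C[2])/r[2]
def hsv(d): return cv2.cvtColor(d["img"],cv2.COLOR_RGB2HSV)
E
python3 - <<'E'
from h import *
np.set_printoptions(precision=0,suppress=True)
boxes={"top":[(310,130,400,230),(180,100,250,190)],"scene":[(150,200,230,290),(300,235,390,375)]}
for n in("top","scene"):
    d=load(n);P=cloud(d);H=hsv(d);ims=[]
    for i,(a,b,c,e) in enumerate(boxes[n]):
        p=P[b:e,a:c].reshape(-1,3);h=H[b:e,a:c].reshape(-1,3).astype(int);ok=(d["range_z"][b:e,a:c].ravel()>0)
        v,u=np.mgrid[b:e,a:c];uv=np.c_[u.ravel(),v.ravel()]
        ims.append(cv2.resize(d["img"][b:e,a:c,::-1],(390,580 if n=="top" and 0 else 500),interpolation=cv2.INTER_CUBIC))
        def show(nm,m):
            if m.sum()<3: print(n,nm,"none");return
            q=p[m]; print(n,nm,m.sum(),"px",uv[m].min(0),uv[m].max(0),"min",np.percentile(q,3,0),"med",np.median(q,0),"max",np.percentile(q,97,0))
        grey=ok&(h[:,1]<70)&(h[:,2]>90)
        if i==0:
            bl=ok&(h[:,0]>100)&(h[:,0]<130)&(h[:,1]>120)
            show("blue",bl);show("rim",bl&(p[:,2]>78)&(p[:,2]<95))
            r=p[bl&(p[:,2]>78)&(p[:,2]<95)]
            if len(r)>5:
                (c0,rad)=cv2.minEnclosingCircle(r[:,:2].astype(np.float32));print("rimcirc",c0,rad)
            show("wire",grey)
        else:
            ye=ok&(h[:,0]>20)&(h[:,0]<35)&(h[:,1]>150)&(h[:,2]>120)
            show("yellow",ye);show("steel",grey)
            show("redhi",ok&((h[:,0]<8)|(h[:,0]>172))&(h[:,1]>120)&(p[:,2]>200))
            show("redmid",ok&((h[:,0]<8)|(h[:,0]>172))&(h[:,1]>120)&(p[:,2]>40)&(p[:,2]<200))
            show("base",ok&((h[:,0]<8)|(h[:,0]>172))&(h[:,1]>120)&(p[:,2]>9)&(p[:,2]<20))
    cv2.imwrite(f"pics/crop_{n}.png",np.hstack(ims))
E
```

```text
top blue 824 px [332 158] [364 190] min [ 558. -265.   -3.] med [ 610. -226.    6.] max [ 650. -179.   84.]
top rim 47 px [333 158] [364 189] min [ 553. -263.   79.] med [ 575. -195.   85.] max [ 648. -166.   90.]
rimcirc (602.946533203125, -216.64859008789062) 51.224021911621094
top wire 275 px [330 163] [382 214] min [ 478. -321.   -2.] med [ 553. -269.   77.] max [ 629. -162.   87.]
top yellow 241 px [200 117] [227 140] min [678. 171.  65.] med [765. 199.  73.] max [786. 226. 240.]
top steel 127 px [197 140] [208 175] min [575. 211. 110.] med [634. 221. 229.] max [689. 238. 274.]
top redhi 303 px [192 124] [222 175] min [631. 171. 208.] med [690. 209. 260.] max [708. 246. 267.]
top redmid 275 px [196 118] [232 153] min [677. 158.  48.] med [693. 183. 109.] max [777. 247. 190.]
top base 1095 px [180 102] [249 189] min [632. 121.   9.] med [692. 179.  13.] max [810. 291.  18.]
scene blue 1036 px [171 240] [209 281] min [ 557. -267.    1.] med [ 597. -235.   32.] max [ 650. -170.   85.]
scene rim 102 px [171 240] [208 273] min [ 569. -269.   78.] med [ 633. -196.   84.] max [ 652. -167.   89.]
rimcirc (602.3863525390625, -218.40440368652344) 52.27678680419922
scene wire 349 px [162 216] [214 263] min [ 477. -320.   15.] med [ 543. -270.   78.] max [ 631. -163.   85.]
scene yellow 654 px [318 299] [355 365] min [700. 171.  67.] med [756. 200.  73.] max [786. 224. 239.]
scene steel 122 px [351 247] [367 290] min [576. 211. 227.] med [633. 219. 231.] max [664. 228. 274.]
scene redhi 631 px [329 246] [369 314] min [615. 170. 208.] med [695. 208. 261.] max [717. 245. 265.]
scene redmid 920 px [312 303] [362 368] min [690. 158.  45.] med [706. 208. 116.] max [779. 243. 191.]
scene base 2035 px [300 242] [388 374] min [635. 126.  10.] med [715. 201.  13.] max [796. 285.  17.]
```

View pics/crop_top.png

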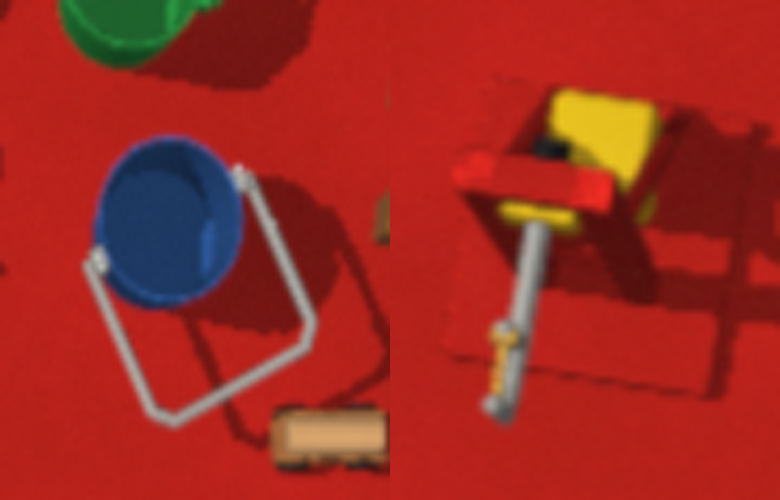

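View pics/crop_scene.png

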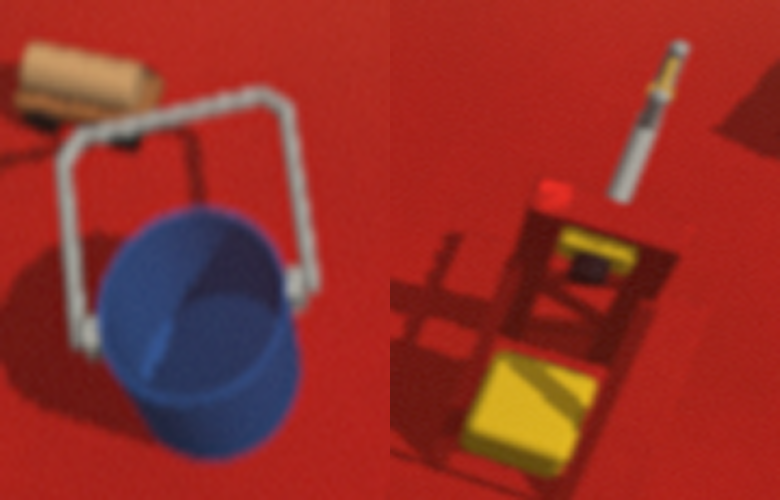

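The crops confirm it: blue pail with steel bail (crossbar ends about (150,410) and (310,340) in the crop), separate from the green and pink ones. The crane crop shows the hook tip at its lower end with the brass keeper. Next I'll fit the bail and crane axes.

```bash
python3 - <<'E'
from h import *
np.set_printoptions(precision=1,suppress=True)
for n,(a,b,c,e),(a2,b2,c2,e2),(lu,lv) in(("top",(310,150,390,222),(190,100,240,180),(386,217)),("scene",(150,205,225,275),(300,235,390,375),(168,214))):
    d=load(n);P=cloud(d);H=hsv(d).astype(int);Z=P[...,2]
    g=np.zeros(Z.shape,bool);g[b:e,a:c]=True
    g&=(H[...,1]<80)&(H[...,2]>90)
    v,u=np.nonzero(g)
    Q=np.array([onplane(d,x,y,76) for x,y in zip(u,v)])
    (r)=cv2.minAreaRect(Q[:,:2].astype(np.float32));print(n,"bail rect",r,"z",np.percentile(Z[g],[10,50,90]))
    print(cv2.boxPoints(r))
    # crossbar: points farthest from rim centre
    C=np.array([602.7,-217.5]); box=cv2.boxPoints(r)
    # crane
    s=np.zeros(Z.shape,bool);s[b2:e2,a2:c2]=True
    st=s&(H[...,1]<80)&(H[...,2]>70)&(Z>180)
    vv,uu=np.nonzero(st)
    o=np.argsort(P[st][:,0]);print("steel",np.c_[uu,vv,P[st]][o][::6])
    rd=s&((H[...,0]<8)|(H[...,0]>172))&(Z>250)&(P[...,0]>660)&(P[...,0]<730)
    print("towertop",cv2.minAreaRect(P[rd][:,:2].astype(np.float32)),np.median(P[rd],0))
    rd=s&((H[...,0]<8)|(H[...,0]>172))&(Z>9)&(Z<17)&(H[...,1]>100)
    br=s&(H[...,0]>10)&(H[...,0]<28)&(H[...,1]>80)&(Z>200)&(P[...,0]<650)
    print("brass",np.c_[np.nonzero(br)[::-1]][::3].tolist(),P[br][::3])
    print("log",P[lv-6:lv+6,lu-10:lu+10].reshape(-1,3).max(0),np.median(P[lv-3:lv+3,lu-6:lu+6].reshape(-1,3),0))
E
```

```text
top bail rect ((553.4950561523438, -241.4879150390625), (127.12576293945312, 137.871826171875), 26.52400779724121) z [67.  77.1 83.3]
[[ 465.8 -208.2]
 [ 527.4 -331.6]
 [ 641.2 -274.8]
 [ 579.6 -151.4]]
steel [[200.  175.  572.8 226.9 247.4]
 [201.  174.  575.4 224.  248.8]
 [200.  172.  578.5 224.5 265. ]
 [201.  171.  586.6 226.3 232.7]
 [202.  169.  592.5 223.7 231.9]
 [203.  167.  600.1 222.4 221.1]
 [201.  165.  605.3 227.6 224.8]
 [202.  163.  610.5 224.4 227.7]
 [203.  160.  613.7 217.5 257.4]
 [202.  158.  616.9 218.6 270. ]
 [203.  157.  628.2 221.9 226.3]
 [204.  155.  633.8 219.  227.1]
 [205.  154.  638.2 217.2 219.5]
 [205.  152.  642.8 216.4 225.5]
 [205.  150.  647.9 216.  229. ]
 [207.  149.  650.8 210.3 229. ]
 [206.  147.  655.5 212.5 234.4]
 [207.  146.  660.1 210.8 226.1]
 [207.  145.  664.5 211.6 219.6]
 [205.  143.  669.1 216.7 225.4]
 [207.  141.  674.5 210.7 227.1]
 [204.  140.  681.6 222.  208.4]]
towertop ((693.4896240234375, 209.5811004638672), (81.37359619140625, 23.701839447021484), 81.0333480834961) [691.6 211.  261.2]
brass [[202, 159], [201, 160], [200
[... 1170 characters left out ...]
 662.  216.7 229.1]
 [354.  290.  665.  216.9 230.7]]
towertop ((690.50244140625, 208.0902099609375), (79.22089385986328, 23.63461685180664), 80.85599517822266) [692.4 208.4 262.5]
brass [[365, 250], [366, 251], [366, 252], [365, 253], [364, 254], [362, 255], [365, 255], [364, 256], [363, 257], [360, 258], [363, 258], [361, 259], [364, 259], [364, 260]] [[578.8 225.8 263.7]
 [579.2 228.6 260.6]
 [578.1 229.5 253.8]
 [586.7 226.6 264.4]
 [591.4 224.4 267.8]
 [577.2 223.4 233.7]
 [577.8 229.8 237.7]
 [595.3 225.2 265.8]
 [600.2 222.9 269.7]
 [606.6 216.3 274.5]
 [602.6 223.2 269.7]
 [607.8 218.9 273.1]
 [604.8 225.6 270.2]
 [609.6 225.5 274.9]]
log [1046.7  142.7 1143.5] [ 472.6 -338.4   48.2]
```

```bash
cat >> h.py <<'E'
from scipy.spatial.transform import Rotation as Ro
def pose(yaw_deg,tilt_deg):
    "tool y heading yaw; fingers tilted so that z leans along the heading"
    a=np.radians(yaw_deg);t=np.radians(tilt_deg);p=np.array([np.cos(a),np.sin(a),0]);k=np.array([0,0,1.])
    z=np.sin(t)*p-np.cos(t)*k;y=np.cos(t)*p+np.sin(t)*k
    return Ro.from_matrix(np.c_[np.cross(y,z),y,z])
def togo(pos,R=None,grasp=True):
    o=status.get_obs();C=Ro.from_rotvec(o["orientation"])
    R=C if R is None else R
    pos=np.array(pos,float)+(19*R.apply([0,0,1]) if grasp else 0)
    d=pos-o["ee_pos"]
    np.set_printoptions(precision=3,suppress=True)
    print("t",round(float(o["t"]),2),"q",o["qpos"],"F",o["ft_force"],"TCP",o["ee_pos"],"w",o["width"],o["grasp_force"])
    print("world d",d,"in tool axes now",C.inv().apply(d),"in target axes",R.inv().apply(d),"rot",(C.inv()*R).as_rotvec())
E
python3 -c "
from h import *
togo([454,-266,222],grasp=False)
togo([454,-266,222],pose(25.9,0),grasp=False)
togo([454,-266,222],pose(25.9,40),grasp=False)
"
python3 -m jog '{"tx":[0],"ty":[0],"tz":[0],"drx":[0],"dry":[0],"drz":[0]}' 40
```

```text
t 0.1 q [ 1.268  0.424  1.631  0.     1.089 -0.019] F [-0.293  0.178 -0.266] TCP [174.816 599.525 221.978] w 88.04817971258049 0.0
world d [ 279.184 -865.525    0.022] in tool axes now [-510.372 -752.726    1.005] in target axes [-510.372 -752.726    1.005] rot [0. 0. 0.]
t 0.1 q [ 1.268  0.424  1.631  0.     1.089 -0.019] F [-0.293  0.178 -0.266] TCP [174.816 599.525 221.978] w 88.04817971258049 0.0
world d [ 279.184 -865.525    0.022] in tool axes now [-510.372 -752.726    1.005] in target axes [-900.538 -126.921   -0.022] rot [-0.001  0.001  0.835]
t 0.1 q [ 1.268  0.424  1.631  0.     1.089 -0.019] F [-0.293  0.178 -0.266] TCP [174.816 599.525 221.978] w 88.04817971258049 0.0
world d [ 279.184 -865.525    0.022] in tool axes now [-510.372 -752.726    1.005] in target axes [-900.538  -97.213  -81.6  ] rot [-0.658 -0.291  0.8  ]
t: 0.18
ee_pos: [174.9, 599.7, 222.1]
orientation: [-0.444, -3.11, 0.002]
ft_force: [-0.2, -1.2, 0.5]
width: 83.9
grasp_force: 0.0
```

Units first: shifts go in shares of 80 cm and turns go in shares of pi rad. So 0.119 rad is 0.0379.

```bash
python3 -m jog '{"tx":[0,0,0,0,0],"ty":[0,0,0,0,0],"tz":[0,0,0,0,0],"drx":[0,0,0,0,0],"dry":[0,0,0,0,0],"drz":[0.0379,0.0379,0.0379,0.0379,0.0379]}' 34 | tail -1
python3 -m jog '{"tx":[0,0,-0.05,-0.05,-0.05],"ty":[0,0,-0.0073,-0.0073,-0.0073],"tz":[0,0,0,0,0],"drx":[0,0,0,0,0],"dry":[0,0,0,0,0],"drz":[0.0379,0.0382,0,0,0]}' | tail -1
python3 -m jog '{"tx":[-0.05,-0.05,-0.05,-0.05,-0.05],"ty":[-0.0073,-0.0073,-0.0073,-0.0073,-0.0073],"tz":[0,0,0,0,0],"drx":[0,0,0,0,0],"dry":[0,0,0,0,0],"drz":[0,0,0,0,0]}' | tail -1
python3 -m jog '{"tx":[-0.05,-0.05,-0.05,-0.05,-0.05],"ty":[-0.0073,-0.0073,-0.0073,-0.0073,-0.0073],"tz":[0,0,0,0,0],"drx":[0,0,0,0,0],"dry":[0,0,0,0,0],"drz":[0,0,0,0,0]}' | tail -1
python3 -m jog '{"tx":[-0.05,-0.05,-0.05,-0.05,-0.05],"ty":[-0.0073,-0.0073,-0.0073,-0.0073,-0.0073],"tz":[0,0,0,0,0],"drx":[0,0,0,0,0],"dry":[0,0,0,0,0],"drz":[0,0,0,0,0]}' | tail -1
python3 -m jog '{"tx":[-0.05,-0.05,-0.05,-0.05,0],"ty":[-0.0073,-0.0073,-0.0073,-0.0073,0],"tz":[0,0,0,0,0],"drx":[0,0,0,0,0],"dry":[0,0,0,0,0],"drz":[0,0,0,0,0]}'
python3 -c "
from h import *
togo([454,-266,200],pose(25.9,0),grasp=False)"
```

```text
grasp_force: 0.0
grasp_force: 0.0
grasp_force: 0.0
grasp_force: 0.0
grasp_force: 0.0
t: 2.68
ee_pos: [447.8, -253.2, 223.0]
orientation: [1.668, 2.657, -0.002]
ft_force: [-0.1, 0.2, 1.0]
width: 33.7
grasp_force: 0.0
t 2.68 q [-0.537  0.259  1.874 -0.001  1.004 -0.986] F [-0.052  0.227  0.961] TCP [ 447.814 -253.18   223.042] w 33.706482484308886 0.0
world d [  6.186 -12.82  -23.042] in tool axes now [-14.14   -0.031  23.101] in target axes [-14.235  -0.035  23.042] rot [ 0.001  0.004 -0.002]
```

Scaled: -3 mm is -0.0038, -2 mm is -0.0025, -0.116 rad is -0.0369.

```bash
python3 -m jog '{"tx":[-0.0038,-0.0038,-0.0038,-0.0038,-0.0025],"ty":[0,0,0,0,0],"tz":[0,0,0,0,0],"drx":[-0.0369,-0.0369,-0.0369,-0.0369,-0.0372],"dry":[0,0,0,0,0],"drz":[0,0,0,0,0]}' | tail -1
python3 -m jog '{"tx":[0,0],"ty":[0,0],"tz":[0,0],"drx":[-0.0372,0],"dry":[0,0],"drz":[0,0]}'
python3 -c "
from h import *
R=pose(25.9,40)
togo(np.array([489,-248.4,74])-70*R.apply([0,0,1]),R)
togo(np.array([489,-248.4,74]),R)"
```

```text
grasp_force: 0.0
t: 3.27
ee_pos: [449.2, -258.9, 220.7]
orientation: [1.418, 2.259, 0.809]
ft_force: [-0.7, 0.2, -0.6]
width: 33.7
grasp_force: 0.0
t 3.27 q [-0.928  0.267  2.08   0.922  0.895 -2.016] F [-0.68   0.159 -0.579] TCP [ 449.16  -258.889  220.689] w 33.74989276292843 0.0
world d [  10.351   -3.831 -107.621] in tool axes now [ -8.486 -62.129  88.159] in target axes [ -7.967 -63.327  87.352] rot [-0.013 -0.003 -0.004]
t 3.27 q [-0.928  0.267  2.08   0.922  0.895 -2.016] F [-0.68   0.159 -0.579] TCP [ 449.16  -258.889  220.689] w 33.74989276292843 0.0
world d [  50.827   15.823 -161.244] in tool axes now [ -8.713 -61.198 158.153] in target axes [ -7.967 -63.327 157.352] rot [-0.013 -0.003 -0.004]
```

Scaled: 22 mm is 0.0275, -15.5 mm is -0.0194, -0.013 rad is -0.0041.

```bash
python3 -m jog '{"tx":[-0.0025,-0.0025,-0.0025,-0.0025,0],"ty":[-0.0194,-0.0194,-0.0194,-0.0194,0],"tz":[0.0275,0.0275,0.0275,0.0275,0],"drx":[-0.0041,0,0,0,0],"dry":[0,0,0,0,0],"drz":[0,0,0,0,0]}' | tail -1
python3 -m jog '{"tx":[0,0,0,0,0],"ty":[0,0,0,0,0],"tz":[0.025,0.025,0.0188,0.0188,0],"drx":[0,0,0,0,0],"dry":[0,0,0,0,0],"drz":[0,0,0,0,0]}'
python3 -c "
from h import *
R=pose(25.9,40)
togo(np.array([489,-248.4,74]),R)
d=shot('scene',1);d2=shot('top',1)
a=cv2.resize(d['img'][190:290,130:240],(440,400),interpolation=cv2.INTER_CUBIC);b=cv2.resize(d2['img'][140:240,305:395],(360,400),interpolation=cv2.INTER_CUBIC)
cv2.imwrite('pics/g1.png',np.hstack([a,b])[:,:,::-1])"
```

```text
grasp_force: 0.0
t: 4.1
ee_pos: [503.5, -241.1, 61.1]
orientation: [1.408, 2.257, 0.818]
ft_force: [0.9, -0.5, -0.5]
width: 34.3
grasp_force: 0.0
t 4.1 q [-0.815  0.619  2.082  1.314  0.685 -2.434] F [ 0.912 -0.53  -0.464] TCP [ 503.464 -241.076   61.147] w 34.27282779911455 0.0
world d [-3.477 -1.99  -1.702] in tool axes now [-0.259 -4.162 -1.247] in target axes [-0.271 -4.156 -1.266] rot [-0.005 -0.006  0.001]
```

View pics/g1.png

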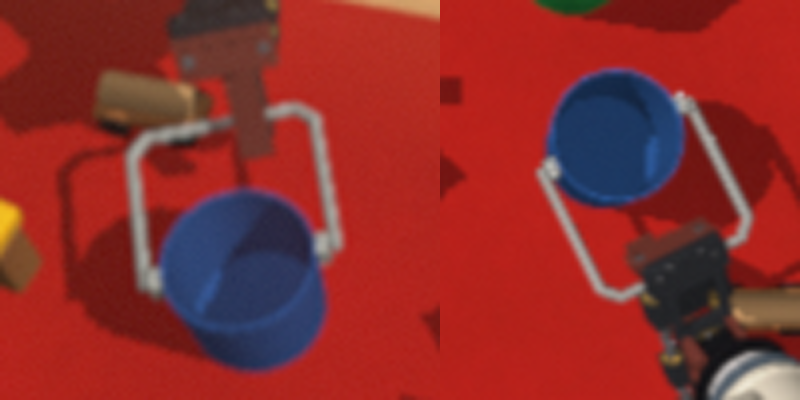

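The scene crop shows the finger crossing the crossbar at (250,130), about 17–20 mm towards +y from its middle, with the wire between the fingers. I'll centre on it, then close lightly.

Scaled: -2 mm is -0.0025, -1 mm is -0.0013.

```bash
python3 -m jog '{"tx":[0,0,0,0],"ty":[-0.0025,-0.0025,0,0],"tz":[-0.0013,0,0,0],"drx":[0,0,0,0],"dry":[0,0,0,0],"drz":[0,0,0,0]}' 10
for i in 1; do python3 -m jog '{"tx":[0,0,0,0],"ty":[0,0,0,0],"tz":[0,0,0,0],"drx":[0,0,0,0],"dry":[0,0,0,0],"drz":[0,0,0,0]}' 8 | tail -3; done
python3 -m jog '{"tx":[0,0,0],"ty":[0,0,0],"tz":[0,0,0],"drx":[0,0,0],"dry":[0,0,0],"drz":[0,0,0]}' 7.6 | tail -3
```

```text
t: 4.53
ee_pos: [498.7, -244.7, 60.0]
orientation: [1.41, 2.253, 0.816]
ft_force: [0.4, -0.6, -1.1]
width: 11.6
grasp_force: 0.0
ft_force: [0.4, -0.6, 1.5]
width: 8.1
grasp_force: 0.5
ft_force: [-0.6, -0.1, 2.8]
width: 7.6
grasp_force: 5.2
```

```bash
python3 - <<'E'
from h import *
np.set_printoptions(precision=1,suppress=True)
p=np.array([np.cos(np.radians(25.9)),np.sin(np.radians(25.9)),0])
def P(f):
    R=pose(25.9,40*(1-f/90));a=np.radians(f)
    return R,115*(-np.cos(a)*p+[0,0,np.sin(a)])+19*R.apply([0,0,1])
for f in range(0,90,6):
    R,a=P(f);R2,b=P(f+6);print(f,R.inv().apply(b-a),(R.inv()*R2).as_rotvec().round(4))
E
```

```text
0 [-0.   7.3 -8.8] [ 0. -0.  0.]
6 [ 0.   7.8 -8.3] [0. 0. 0.]
12 [-0.   8.3 -7.8] [ 0. -0.  0.]
18 [ 0.   8.7 -7.3] [ 0.  0. -0.]
24 [ 0.   9.1 -6.7] [0. 0. 0.]
30 [ 0.   9.5 -6.1] [ 0. -0. -0.]
36 [-0.   9.8 -5.5] [0. 0. 0.]
42 [ 0.  10.1 -4.9] [ 0. -0.  0.]
48 [ 0.  10.4 -4.2] [ 0.  0. -0.]
54 [-0.  10.6 -3.5] [ 0. -0.  0.]
60 [ 0.  10.8 -2.9] [ 0.  0. -0.]
66 [-0.  11.  -2.2] [ 0. -0. -0.]
72 [-0.  11.1 -1.5] [ 0.  0. -0.]
78 [ 0.  11.1 -0.8] [ 0. -0. -0.]
84 [ 0.  11.2 -0.1] [ 0.  0. -0.]
```

Scaled: -8.8 mm is -0.011, 8.7 mm is 0.0109, 0.0465 rad is 0.0148.

```bash
python3 -m jog '{"tx":[0,0,0,0,0],"ty":[0.0091,0.0098,0.0104,0.0109,0],"tz":[-0.011,-0.0104,-0.0098,-0.0091,0],"drx":[0.0148,0.0148,0.0148,0.0148,0],"dry":[0,0,0,0,0],"drz":[0,0,0,0,0]}' 7.5
python3 -c "
from h import *
togo([0,0,0]);d=shot('scene',2);cv2.imwrite('pics/g2.png',cv2.resize(d['img'][170:300,120:260],(560,520),interpolation=cv2.INTER_CUBIC)[:,:,::-1])"
```

```text
t: 5.53
ee_pos: [507.3, -241.6, 106.5]
orientation: [1.484, 2.382, 0.616]
ft_force: [-0.9, -0.5, 0.5]
width: 7.6
grasp_force: 6.9
t 5.53 q [-0.715  0.474  2.033  0.887  0.615 -1.907] F [-0.907 -0.549  0.521] TCP [ 507.309 -241.587  106.484] w 7.637761860713513 6.901157051324844
world d [-498.994  245.617 -123.086] in tool axes now [ 440.423 -356.442  -58.733] in target axes [ 440.423 -356.442  -58.733] rot [0. 0. 0.]
```

View pics/g2.png

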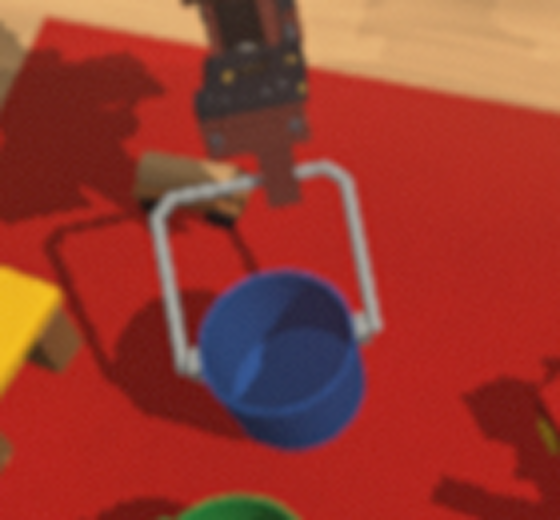

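The bail is rising: the crossbar is at (160–345, 165–205), gripped at (280,178), and the pail still stands. I'll carry on along the arc.

Scaled: 10.1 mm is 0.0126, 9.8 mm is 0.0123, 0.0465 rad is 0.0148.

```bash
python3 -m jog '{"tx":[0,0,0,0],"ty":[0.0114,0.0119,0.0123,0.0126],"tz":[-0.0084,-0.0076,-0.0069,-0.0061],"drx":[0.0148,0.0148,0.0148,0.0148],"dry":[0,0,0,0],"drz":[0,0,0,0]}' | tail -4
python3 -m jog '{"tx":[0,0,0,0],"ty":[0.013,0.0133,0.0135,0],"tz":[-0.0053,-0.0044,-0.0036,0],"drx":[0.0148,0.0148,0.0148,0],"dry":[0,0,0,0],"drz":[0,0,0,0]}' | tail -4
python3 -m jog '{"tx":[0,0,0,0,0],"ty":[0.0138,0.0139,0.0139,0.014,0],"tz":[-0.0028,-0.0019,-0.001,-0.0001,0],"drx":[0.0148,0.0148,0.0148,0.0148,0],"dry":[0,0,0,0,0],"drz":[0,0,0,0,0]}' 
python3 -m jog '{"tx":[0,0],"ty":[0,0],"tz":[0,0],"drx":[0,0],"dry":[0,0],"drz":[0,0]}' |tail -4
python3 -c "
from h import *
togo([0,0,0]);d=shot('scene',3);d2=shot('top',3)
for e in (d,d2):
    P=cloud(e);H=hsv(e).astype(int);m=(H[...,0]>100)&(H[...,0]<130)&(H[...,1]>120)&(P[...,2]>78)&(P[...,2]<95)&(abs(P[...,0]-602)<90)&(abs(P[...,1]+218)<90)
    print(m.sum(),cv2.minEnclosingCircle(P[m][:,:2].astype(np.float32)),np.percentile(P[m][:,2],[5,50,95]))
a=cv2.resize(d['img'][190:290,130:240],(440,400),interpolation=cv2.INTER_CUBIC);b=cv2.resize(d2['img'][140:240,305:395],(360,400),interpolation=cv2.INTER_CUBIC)
cv2.imwrite('pics/g3.png',np.hstack([a,b])[:,:,::-1])"
```

```text
orientation: [1.563, 2.5, 0.407]
ft_force: [-1.4, -0.4, 0.9]
width: 7.4
grasp_force: 7.0
orientation: [1.605, 2.579, 0.239]
ft_force: [-0.8, 0.1, 3.4]
width: 7.8
grasp_force: 7.0
t: 6.67
ee_pos: [592.9, -197.7, 168.0]
orientation: [-1.657, -2.662, -0.001]
ft_force: [-0.8, 0.2, 0.7]
width: 7.7
grasp_force: 7.0
orientation: [-1.66, -2.659, -0.0]
ft_force: [-0.7, 0.5, 1.3]
width: 7.8
grasp_force: 7.0
t 6.83 q [-0.345  0.486  1.67   0.002  0.992 -0.801] F [-0.65   0.512  1.317] TCP [ 589.864 -198.954  167.915] w 7.8382673354908485 6.981908082962036
world d [-589.973  199.023 -186.915] in tool axes now [ 436.845 -441.919  191.023] in target axes [ 436.845 -441.919  191.023] rot [0. 0. 0.]
37 ((641.69384765625, -205.5260772705078), 53.738525390625) [78.679 86.461 93.303]
14 ((636.7984008789062, -150.56317138671875), 23.667251586914062) [78.482 87.806 93.373]
```

View pics/g3.png

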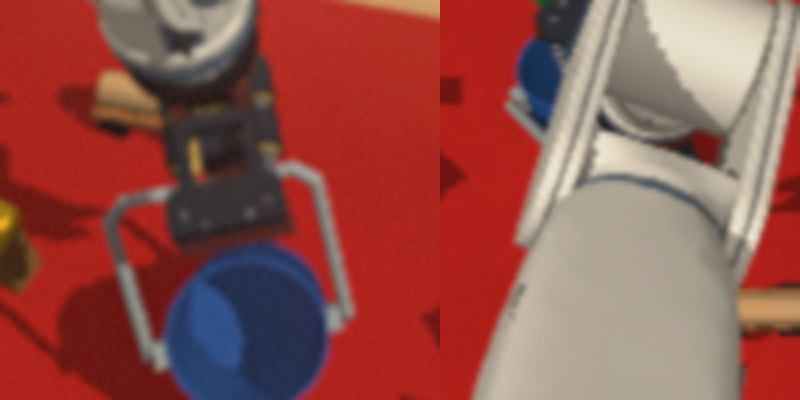

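The scene crop shows the pail rim shifted away from the robot, centre near crop pixel (248,325). The pail may have slid or tipped, so I'll check numerically from the depth.

```bash
python3 - <<'E'
from h import *
np.set_printoptions(precision=1,suppress=True)
for k in (0,2,3):
    d=load('scene',k);P=cloud(d);H=hsv(d)
    m=((H[...,0]>100)&(H[...,0]<130)&(H[...,1]>110)).astype(np.uint8);m[:,:140]=0;m[:,260:]=0;m[:200]=0;m[330:]=0
    n,L,S,_=cv2.connectedComponentsWithStats(m);i=1+np.argmax(S[1:,4]);m=(L==i)
    p=P[m];p=p[(p[:,2]<150)&(p[:,2]>-20)]
    print(k,S[i],"max z",np.percentile(p,[0,1,5,50,95,99,100],0))
    # rim: highest point per azimuth around the centroid of contour
    hi=p[p[:,2]>np.percentile(p[:,2],99)-1]; print("highest at",hi.mean(0), len(hi))
    # inner floor: points ~ lowest cluster, plane fit by rim ransac-ish: contour points
    c,_=cv2.findContours(m.astype(np.uint8),cv2.RETR_EXTERNAL,cv2.CHAIN_APPROX_NONE);c=max(c,key=len)[:,0]
    q=np.array([P[max(0,v-0),u] for u,v in c]);q=q[(q[:,2]>40)&(q[:,2]<130)]
    best=None;rng=np.random.default_rng(0)
    for _ in range(500):
        a=q[rng.choice(len(q),3,False)];nn=np.cross(a[1]-a[0],a[2]-a[0]);l=np.linalg.norm(nn)
        if l<1500: continue
        nn/=l; e=abs((q-a[0])@nn)<3
        if best is None or e.sum()>best[0]: best=(e.sum(),nn*np.sign(nn[2]),q[e])
    print("rim plane",best[0],len(q),best[1],best[2].mean(0),best[2].min(0),best[2].max(0))
E
```

```text
0 [ 171  239   39   43 1115] max z [[ 549.4 -269.6   -3. ]
 [ 551.6 -268.5   -0.6]
 [ 556.9 -266.5    1.6]
 [ 596.4 -232.7   33.1]
 [ 649.3 -171.3   83.5]
 [ 651.4 -168.1   87.8]
 [ 652.5 -166.6   90.2]]
highest at [ 636.8 -210.1   88.3] 21
rim plane 31 69 [-0.1 -0.1  1. ] [ 593.1 -240.7   80.2] [ 550.6 -269.6   74.7] [ 647.7 -166.6   87. ]
2 [ 171  239   39   42 1116] max z [[ 551.1 -270.1   -1.2]
 [ 553.9 -268.4    2. ]
 [ 558.2 -266.8    3.8]
 [ 595.9 -233.6   30.6]
 [ 650.1 -171.6   84.5]
 [ 653.5 -167.8   88.7]
 [ 655.  -166.5   92. ]]
highest at [ 621.2 -219.8   89.4] 20
rim plane 27 70 [-0.1  0.1  1. ] [ 589.9 -246.6   83.1] [ 551.1 -268.7   74.4] [ 652.1 -167.4   91.5]
3 [ 172  252   39   41 1261] max z [[ 585.5 -256.4    0.9]
 [ 588.  -253.3    6.6]
 [ 593.3 -248.    10.8]
 [ 628.4 -210.1   37.1]
 [ 685.6 -164.5  111.3]
 [ 695.3 -152.2  127.6]
 [ 699.1 -147.8  132.7]]
highest at [ 621.  -204.4  128.5] 19
rim plane 46 108 [0.4 0.4 0.9] [ 670.6 -197.2   81.6] [ 602.8 -240.1   62. ] [ 699.1 -148.   115.4]
```

```bash
cat > chk.py <<'E'
import sys
from h import *
np.set_printoptions(precision=1,suppress=True)
d=shot('scene',sys.argv[1]);P=cloud(d);H=hsv(d)
m=((H[...,0]>100)&(H[...,0]<130)&(H[...,1]>110)).astype(np.uint8);m[:,:140]=0;m[:,260:]=0;m[:200]=0;m[330:]=0
n,L,S,_=cv2.connectedComponentsWithStats(m);i=1+np.argmax(S[1:,4]);m=(L==i)
p=P[m];p=p[(p[:,2]<150)&(p[:,2]>-20)]
print(S[i],np.percentile(p,[1,50,97,99],0).tolist())
r=p[(p[:,2]>77)&(p[:,2]<96)];print("rim",len(r),cv2.minEnclosingCircle(r[:,:2].astype(np.float32)))
g=(H[...,1]<90)&(H[...,2]>90)&(P[...,2]>65);g[:,:140]=0;g[:,240:]=0;g[:225]=0;g[310:]=0
q=P[g];q=q[(q[:,2]<250)&(q[:,0]>540)&(q[:,1]<-120)&(q[:,1]>-320)];q=q[np.argsort(q[:,2])]
print("grey",len(q),q[::max(1,len(q)//14)].round().tolist())
togo([0,0,0])
E
python3 -m jog '{"tx":[0,0,0],"ty":[0,0,0],"tz":[0,0,0],"drx":[0,0,0],"dry":[0,0,0],"drz":[0,0,0]}' 7.9 |tail -3
python3 -m jog '{"tx":[0,0,0],"ty":[0,0,0],"tz":[0,0,0],"drx":[0,0,0],"dry":[0,0,0],"drz":[0,0,0]}' 8.1 |tail -3
python3 chk.py 4
```

```text
ft_force: [-1.0, -1.0, 0.4]
width: 7.9
grasp_force: 0.9
ft_force: [-1.0, -0.1, 0.0]
width: 8.2
grasp_force: 0.2
[ 171  251   39   40 1218] [[580.3489919241829, -255.11263525376805, 5.914287098480819], [624.4072540116217, -214.71022776701207, 34.818513465861855], [684.5803997571977, -164.83650180367198, 108.720458362207], [690.0488276224957, -155.99120284090003, 120.98681482870926]]
rim 43 ((652.4493408203125, -222.9398193359375), 46.504451751708984)
grey 294 [[609.0, -158.0, 77.0], [669.0, -249.0, 93.0], [681.0, -244.0, 96.0], [674.0, -256.0, 99.0], [631.0, -147.0, 104.0], [610.0, -139.0, 114.0], [661.0, -260.0, 126.0], [599.0, -144.0, 136.0], [651.0, -264.0, 146.0], [595.0, -151.0, 158.0], [579.0, -158.0, 176.0], [629.0, -273.0, 188.0], [615.0, -253.0, 192.0], [602.0, -224.0, 195.0]]
t 7.48 q [-0.343  0.486  1.667 -0.001  0.993 -0.797] F [ 0.16  -0.186  2.191] TCP [ 591.722 -199.096  169.647] w 8.125389132574185 0.5216317065060139
world d [-591.796  199.103 -188.647] in tool axes now [ 438.216 -443.766  191.026] in target axes [ 438.216 -443.766  191.026] rot [0. 0. 0.]
```

```bash
python3 -c "
from h import *
d=load('scene',4);P=cloud(d);H=hsv(d)
m=(H[...,0]>50)&(H[...,0]<80)&(H[...,1]>150)&(P[...,2]>75)&(P[...,2]<95)&(P[...,1]<-100)
r=P[m];print(m.sum(),cv2.minEnclosingCircle(r[:,:2].astype(np.float32)),r.min(0),r.max(0))
cv2.imwrite('pics/g4.png',cv2.resize(d['img'][200:345,110:290],(792,638),interpolation=cv2.INTER_CUBIC)[:600,:,::-1])"
```

```text
326 ((488.9085998535156, -472.45648193359375), 498.7049865722656) [  93.72177515 -780.00044247   75.20279003] [ 887.02618798 -130.5957646    91.50071484]
```

View pics/g4.png

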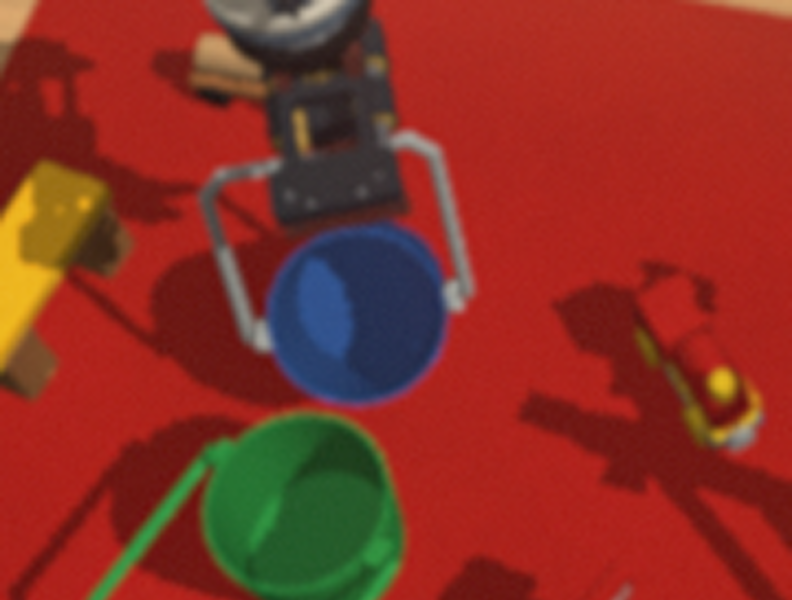

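The crop shows the pail leaning towards the camera on its far foot edge. The rim looks almost circular, centred at (357,315), and the bail is held at about 62°. It is settling slowly as the pinch eases, so I'll loosen a little more and keep the wire caged.

```bash
python3 -m jog '{"tx":[0,0,0],"ty":[0,0,0],"tz":[0,0,0],"drx":[0,0,0],"dry":[0,0,0],"drz":[0,0,0]}' 8.4 |tail -3
python3 chk.py 5
python3 -m jog '{"tx":[0,0,0],"ty":[0,0,0],"tz":[0,0,0],"drx":[0,0,0],"dry":[0,0,0],"drz":[0,0,0]}' 9 |tail -3
python3 chk.py 6
```

```text
ft_force: [-0.2, -0.1, -0.1]
width: 8.4
grasp_force: 0.0
[172 252  39  30 888] [[557.3295928052776, -265.2851653338463, -0.1852685008812097], [605.8112002278834, -218.2910095288767, 17.896384819421684], [651.1864491174398, -166.5742010771036, 86.10185561256424], [652.3327554616872, -164.8735137844599, 87.81547629087464]]
rim 104 ((605.1740112304688, -214.9190216064453), 51.5847053527832)
grey 202 [[584.0, -168.0, 65.0], [632.0, -272.0, 77.0], [618.0, -268.0, 82.0], [626.0, -270.0, 84.0], [628.0, -263.0, 86.0], [630.0, -265.0, 89.0], [574.0, -161.0, 97.0], [628.0, -271.0, 112.0], [574.0, -155.0, 135.0], [575.0, -156.0, 168.0], [577.0, -163.0, 185.0], [582.0, -173.0, 191.0], [616.0, -243.0, 192.0], [577.0, -167.0, 194.0], [622.0, -261.0, 195.0]]
t 7.78 q [-0.343  0.486  1.667 -0.001  0.993 -0.797] F [ 0.31   0.398 -0.096] TCP [ 591.798 -199.083  169.574] w 8.563614491091977 0.0014665560593130067
world d [-591.87   199.09  -188.574] in tool axes now [ 438.223 -443.873  190.906] in target axes [ 438.223 -443.873  190.906] rot [0. 0. 0.]
ft_force: [0.2, 0.3, -0.6]
width: 9.0
grasp_force: 
[... 255 characters left out ...]
19734575546038]]
rim 102 ((604.8001708984375, -214.1245880126953), 51.230323791503906)
grey 196 [[580.0, -164.0, 65.0], [582.0, -159.0, 77.0], [579.0, -164.0, 82.0], [576.0, -171.0, 84.0], [620.0, -266.0, 86.0], [632.0, -272.0, 90.0], [575.0, -157.0, 100.0], [574.0, -155.0, 117.0], [571.0, -155.0, 145.0], [574.0, -157.0, 176.0], [574.0, -158.0, 187.0], [580.0, -177.0, 191.0], [622.0, -258.0, 192.0], [577.0, -167.0, 194.0]]
t 8.08 q [-0.343  0.486  1.667 -0.001  0.993 -0.797] F [0.933 0.077 0.01 ] TCP [ 591.714 -199.111  169.569] w 9.225844626106964 0.0
world d [-591.79   199.117 -188.569] in tool axes now [ 438.204 -443.758  190.992] in target axes [ 438.204 -443.758  190.992] rot [0. 0. 0.]
```

The pail is upright again at (604,-215) with the bail vertical. I'll grip firmly and lift.

Units first: shifts go in shares of 80 cm and turns go in shares of pi rad. So -10 mm is -0.0125, -6 mm is -0.0075.

```bash
python3 -m jog '{"tx":[0,0,0,0],"ty":[0,0,0,0],"tz":[0,0,0,0],"drx":[0,0,0,0],"dry":[0,0,0,0],"drz":[0,0,0,0]}' 7.8 |tail -3
python3 -m jog '{"tx":[0,0,0,0],"ty":[0,0,0,0],"tz":[0,0,0,0],"drx":[0,0,0,0],"dry":[0,0,0,0],"drz":[0,0,0,0]}' 0 |tail -3
python3 -m jog '{"tx":[0,0,0,0,0],"ty":[0,0,0,0,0],"tz":[-0.0038,-0.0075,-0.0125,-0.0125,0],"drx":[0,0,0,0,0],"dry":[0,0,0,0,0],"drz":[0,0,0,0,0]}'
python3 chk.py 7
```

```text
ft_force: [0.5, 0.8, 0.7]
width: 8.0
grasp_force: 2.3
ft_force: [0.3, 0.4, -0.4]
width: 7.1
grasp_force: 30.0
t: 9.17
ee_pos: [593.2, -199.6, 201.5]
orientation: [1.664, 2.664, -0.002]
ft_force: [0.7, -0.0, -3.4]
width: 7.1
grasp_force: 30.0
[169 247  41  32 989] [[561.3868674964433, -264.24402572787795, 31.656186981565565], [608.7273617028609, -219.29026507516878, 54.93184983281981], [654.8751830950711, -165.1159867933116, 117.69792323860842], [656.1130240228898, -163.9061570977059, 119.36855843182302]]
rim 133 ((605.419677734375, -213.94984436035156), 50.84433364868164)
grey 205 [[586.0, -162.0, 102.0], [588.0, -165.0, 111.0], [576.0, -155.0, 114.0], [626.0, -268.0, 116.0], [580.0, -164.0, 118.0], [631.0, -271.0, 120.0], [634.0, -275.0, 130.0], [635.0, -274.0, 143.0], [576.0, -156.0, 160.0], [577.0, -157.0, 187.0], [576.0, -164.0, 213.0], [575.0, -158.0, 219.0], [583.0, -173.0, 222.0], [616.0, -253.0, 225.0], [584.0, -180.0, 226.0]]
t 9.22 q [-0.343  0.449  1.645 -0.001  1.048 -0.797] F [-0.17   0.347 -3.517] TCP [ 592.87  -199.524  200.495] w 7.041767396186049 29.99790608882904
world d [-592.885  199.508 -219.495] in tool axes now [ 439.485 -445.001  219.823] in target axes [ 439.485 -445.001  219.823] rot [0. 0. 0.]
```

Scaled: -17 mm is -0.0213, -16 mm is -0.02.

```bash
python3 -m jog '{"tx":[0,0,0,0,0],"ty":[0,0,0,0,0],"tz":[-0.02,-0.02,-0.0213,-0.02,-0.02],"drx":[0,0,0,0,0],"dry":[0,0,0,0,0],"drz":[0,0,0,0,0]}' | tail -4
python3 -m jog '{"tx":[0,0,0,0],"ty":[0,0,0,0],"tz":[0,0,0,0],"drx":[0,0,0,0],"dry":[0,0,0,0],"drz":[0.0318,0.0382,0.0382,0.0382]}' | tail -1
python3 -m jog '{"tx":[0,0,0],"ty":[0,0,0],"tz":[0,0,0],"drx":[0,0,0],"dry":[0,0,0],"drz":[0.0318,0.0159,0]}' | tail -4
python3 -c "
from h import *
togo([490.8,261.9,300],pose(-9,0))"
```

```text
orientation: [-1.662, -2.661, 0.003]
ft_force: [0.4, 0.1, -3.3]
width: 7.1
grasp_force: 30.0
grasp_force: 30.0
orientation: [-2.387, -2.038, 0.005]
ft_force: [0.4, 0.4, -2.4]
width: 7.2
grasp_force: 30.0
t 10.22 q [-0.343  0.368  1.576 -0.001  1.202 -0.185] F [ 0.449  0.426 -2.384] TCP [ 591.915 -199.114  279.391] w 7.19089883597238 29.999801516532898
world d [-101.115  461.014    1.609] in tool axes now [ 439.417 -172.258   -0.963] in target axes [ 439.52  -171.989   -1.609] rot [-0.004  0.    -0.001]
```

Scaled: 24 mm is 0.03, 22 mm is 0.0275.

```bash
python3 -m jog '{"tx":[0.01,0.02,0.025,0.0275,0.03],"ty":[-0.01,-0.015,-0.0175,-0.0175,-0.0175],"tz":[0,0,0,0,0],"drx":[0,0,0,0,0],"dry":[0,0,0,0,0],"drz":[0,0,0,0,0]}' | tail -1
python3 -m jog '{"tx":[0.03,0.03,0.03,0.03,0.03],"ty":[-0.015,-0.015,-0.015,-0.015,-0.015],"tz":[0,0,0,0,0],"drx":[0,0,0,0,0],"dry":[0,0,0,0,0],"drz":[0,0,0,0,0]}' | tail -1
python3 -m jog '{"tx":[0.03,0.03,0.03,0.03,0.03],"ty":[-0.0125,-0.0125,-0.01,-0.0088,-0.0075],"tz":[0,0,0,0,0],"drx":[0,0,0,0,0],"dry":[0,0,0,0,0],"drz":[0,0,0,0,0]}' | tail -1
python3 -m jog '{"tx":[0.03,0.03,0.0275,0.0225,0.0175],"ty":[-0.0063,-0.005,0,0,0],"tz":[-0.0013,0,0,0,0],"drx":[0,0,0,0,0],"dry":[0,0,0,0,0],"drz":[0,0,0,0,0]}' | tail -1
python3 -m jog '{"tx":[0.01,0.0038,0,0,0],"ty":[0,0,0,0,0],"tz":[0,0,0,0,0],"drx":[0,0,0,0,0],"dry":[0,0,0,0,0],"drz":[0,0,0,0,0]}' | tail -4
cat > chk2.py <<'E'
import sys
from h import *
np.set_printoptions(precision=1,suppress=True)
a=np.radians(-9);O=np.array([595.2,224.2,0]);M=np.array([[np.cos(a),-np.sin(a),0],[np.sin(a),np.cos(a),0],[0,0,1]])
o=status.get_obs();C=Ro.from_rotvec(o["orientation"]);g=o["ee_pos"]-19*C.apply([0,0,1]);gc=(g-O)@M
print("grip in crane",gc,"F",o["ft_force"])
for n in("scene","top"):
    d=shot(n,sys.argv[1]);P=(cloud(d)-O)@M;H=hsv(d).astype(int)
    w=(H[...,1]<90)&(H[...,2]>80)&(abs(P[...,0]-gc[0])<14)&(abs(P[...,1])<85)&(P[...,2]>gc[2]-14)&(P[...,2]<gc[2]+14)
    q=P[w];q=q[np.argsort(q[:,1])]
    if len(q): print(n,"wire",len(q),q[::max(1,len(q)//9)].tolist())
    b=(H[...,0]>100)&(H[...,0]<130)&(H[...,1]>110)&(abs(P[...,0]-gc[0])<110)&(abs(P[...,1])<110)&(P[...,2]<gc[2]-60)&(P[...,2]>gc[2]-230)
    q=P[b]
    if len(q)>50: print(n,"blue",len(q),np.percentile(q,[1,50,99],0).tolist())
E
python3 chk2.py 8
```

```text
grasp_force: 30.0
grasp_force: 30.0
grasp_force: 30.0
grasp_force: 30.0
orientation: [-2.386, -2.039, 0.005]
ft_force: [-0.2, -1.0, -2.8]
width: 7.1
grasp_force: 30.0
grip in crane [-109.3   23.3  300.1] F [-0.2 -1.  -2.8]
scene wire 85 [[-107.35569135873308, -62.94753011786694, 292.62636310145905], [-108.32375997988116, -56.88789350676391, 298.9880091707655], [-107.30965723852002, -49.584703417221334, 300.35474283764074], [-107.1827238439459, -42.98818174360849, 304.3208685767568], [-112.68595862214588, -37.34919948505273, 303.8434681511733], [-106.16269918428563, -30.815945221634877, 304.2893211307007], [-111.26828249695822, -23.006281587845603, 305.61243329749215], [-110.45061521537072, -17.335965096337357, 301.5364209040707], [-106.05571205478756, -11.632693135216174, 302.765062666269], [-108.37445709625257, 69.41907449427578, 291.24600760523145]]
scene blue 163 [[-140.34283026767946, -43.87349601742339, 113.28713412088328], [-106.99303878504408, -25.7947763712713, 174.20703977470131], [-55.4684861694554, 50.77599658389307, 200.9657713010858]]
top wire 46 [[-108.75140296005824, -63.27154203785282, 294.11990237364466], [-107.23483903071185, -58.066853890784806, 298.56445566737585], [-104.8577472789583, -54.75196914744499, 297.05816199692646], [-105.9155601555471, -49.821793627230605, 300.0053321942306], [-106.99750847715518, -44.96719773473144, 303.3194363953413], [-110.1446288854669, -39.39635864772972, 298.5328422534042], [-105.55216236788124, -36.50781767494923, 303.04556338553243], [-106.40518695599556, -31.23835871104546, 303.3534503906271], [-107.544171032866, -26.56681983056156, 307.4573818839115], [-107.40850405366025, -22.75740193034127, 300.1497574588931]]
top blue 311 [[-138.63871196128423, -43.353156309392766, 106.91757491507433], [-78.52584694930806, -7.439319877688855, 116.16444903182818], [-54.30742880178689, 37.94715171465079, 199.15689624172833]]
```

Scaled: 20 mm is 0.025, 15 mm is 0.0188.

```bash
python3 -m jog '{"tx":[0,0,0,0,0],"ty":[0.0063,0.0125,0.0188,0.025,0.025],"tz":[0,0,0,0,0],"drx":[0,0,0,0,0],"dry":[0,0,0,0,0],"drz":[0,0,0,0,0]}' | tail -4
python3 -m jog '{"tx":[0,0,0,0,0],"ty":[0.0188,0.0125,0.0063,0,0],"tz":[0,0,0,0,0],"drx":[0,0,0,0,0],"dry":[0,0,0,0,0],"drz":[0,0,0,0,0]}' | tail -4
python3 chk2.py 9
python3 - <<'E'
from h import *
np.set_printoptions(precision=1,suppress=True)
d=load('scene',9);H=hsv(d).astype(int)
# crane steel/brass where visible, straight crop
cv2.imwrite('pics/g9.png',cv2.resize(d['img'][225:345,300:420],(600,600),interpolation=cv2.INTER_CUBIC)[:,:,::-1])
E
```

```text
orientation: [-2.386, -2.04, 0.004]
ft_force: [-0.5, 0.1, -2.0]
width: 6.7
grasp_force: 30.0
orientation: [-2.385, -2.039, 0.006]
ft_force: [-0.6, 0.2, -2.6]
width: 6.9
grasp_force: 30.0
grip in crane [ -9.5  24.1 299.4] F [-0.6  0.2 -2.6]
scene wire 112 [[-6.58051076915044, -61.85808058523129, 286.7501348498741], [-6.765128976627565, -51.69428387850242, 298.2212519226082], [-8.74467878886593, -41.895682304438175, 306.196493008675], [-7.768439303959373, -33.86724670361328, 299.51438226352064], [-6.5470109705983495, -22.909949932206974, 304.70689167688863], [-8.310697706962713, -14.15642627365189, 303.0542818540955], [-6.716255191889027, -6.744534026581101, 301.77247225142014], [-9.096161048424491, 43.07647203949764, 305.12873882709556], [-6.401964650602461, 63.19932687606498, 296.2325776720527], [-8.840759163017474, 69.20430517854099, 296.1148500880384]]
scene blue 358 [[-49.018168992706855, -43.16063577411658, 110.2078224382908], [-18.938553923512234, -12.309643184584058, 154.9487453722418], [44.82057282393605, 51.99681353752809, 201.28657474241348]]
top wire 39 [[-10.292500784063831, -61.41146844717544, 300.0773895343385], [-4.809550329914182, -57.4020495790699, 296.7890100627151], [-4.7693740842818215, -54.29762448705312, 293.69603412753474], [-7.495476742097588, -50.67819907969095, 306.3858019793719], [-4.358602690093837, -46.75436865026828, 300.6516575679266], [-10.687915802419841, -42.37397558220115, 301.20581092642357], [-8.577366880562915, -39.42163442982427, 302.3848394400415], [-11.409984413366042, -36.90146245466241, 300.40409075441244], [-9.570740529136234, -31.12263565053041, 300.58541193519693], [-7.501361317583245, -28.220209386252673, 302.0463324466921]]
top blue 185 [[-32.8397416550633, -43.018465631146825, 106.77066556096109], [13.131754616942237, -15.237849045502914, 116.10845305298291], [44.320152126976744, 9.927645564916002, 195.43483504434502]]
```

View pics/g9.png

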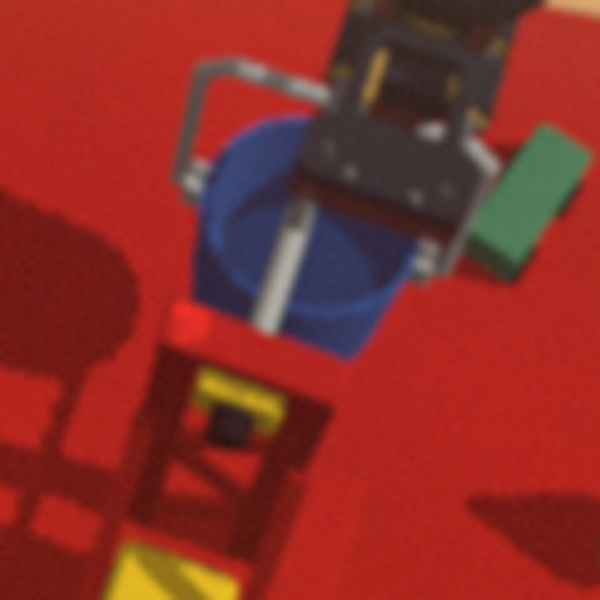

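The hook arm, at (265–300, 210–330), runs into the bail window, and the crossbar is above the hook. The camera puts the wire at crane x of about -7.7 mm. Now I'll descend gently.

Scaled: 6 mm is 0.0075, 4 mm is 0.005.

```bash
python3 -m jog '{"tx":[-0.0038,0,0,0,0],"ty":[0,0,0,0,0],"tz":[0.005,0.0075,0.0075,0.005,0],"drx":[0,0,0,0,0],"dry":[0,0,0,0,0],"drz":[0,0,0,0,0]}' | sed -n '2p;4p'
python3 -m jog '{"tx":[0,0,0],"ty":[0,0,0],"tz":[0.0025,0.0025,0],"drx":[0,0,0],"dry":[0,0,0],"drz":[0,0,0]}' | sed -n '2p;4p'
python3 -m jog '{"tx":[0,0,0],"ty":[0,0,0],"tz":[0.0025,0.0025,0],"drx":[0,0,0],"dry":[0,0,0],"drz":[0,0,0]}' | sed -n '2p;4p'
```

```text
ee_pos: [588.4, 246.4, 259.2]
ft_force: [-0.6, -0.1, -3.4]
ee_pos: [589.1, 246.7, 256.4]
ft_force: [-0.5, -0.4, -1.7]
ee_pos: [589.0, 246.6, 252.3]
ft_force: [-1.0, -0.1, -3.2]
```

Scaled: 2 mm is 0.0025.

```bash
python3 -m jog '{"tx":[0,0],"ty":[0,0],"tz":[0.0025,0],"drx":[0,0],"dry":[0,0],"drz":[0,0]}' | sed -n '2p;4p'
python3 -m jog '{"tx":[0,0],"ty":[0,0],"tz":[0.0025,0],"drx":[0,0],"dry":[0,0],"drz":[0,0]}' | sed -n '2p;4p'
python3 -m jog '{"tx":[0,0],"ty":[0,0],"tz":[0.0025,0],"drx":[0,0],"dry":[0,0],"drz":[0,0]}' | sed -n '2p;4p'
```

```text
ee_pos: [589.1, 246.6, 250.4]
ft_force: [-0.6, -0.3, -2.5]
ee_pos: [589.0, 246.6, 248.4]
ft_force: [-0.2, 1.1, -3.8]
ee_pos: [589.4, 246.8, 247.0]
ft_force: [-0.4, 0.6, 0.8]
```

Scaled: 1 mm is 0.0013.

```bash
python3 -m jog '{"tx":[0,0,0],"ty":[0,0,0],"tz":[0.0013,0.0013,0],"drx":[0,0,0],"dry":[0,0,0],"drz":[0,0,0]}' | sed -n '2p;4p'
python3 -m jog '{"tx":[0,0,0],"ty":[0,0,0],"tz":[0.0013,0.0013,0],"drx":[0,0,0],"dry":[0,0,0],"drz":[0,0,0]}' | sed -n '2p;4p'
```

```text
ee_pos: [589.8, 246.8, 245.6]
ft_force: [-0.4, -1.0, 4.3]
ee_pos: [590.2, 246.7, 243.6]
ft_force: [1.6, -1.5, 5.7]
```

Scaled: 1.5 mm is 0.0019.

```bash
python3 -m jog '{"tx":[0,0,0],"ty":[0,0,0],"tz":[0.0019,0.0019,0],"drx":[0,0,0],"dry":[0,0,0],"drz":[0,0,0]}' | sed -n '2p;4p'
python3 -m jog '{"tx":[0,0,0],"ty":[0,0,0],"tz":[0.0019,0.0019,0],"drx":[0,0,0],"dry":[0,0,0],"drz":[0,0,0]}' | sed -n '2p;4p'
python3 chk2.py 10
```

```text
ee_pos: [589.8, 247.0, 240.5]
ft_force: [0.0, 1.7, 4.6]
ee_pos: [589.5, 247.0, 237.3]
ft_force: [-1.1, -0.2, 5.0]
grip in crane [ -9.2  21.6 256.3] F [-1.1 -0.2  5. ]
scene wire 111 [[-7.3641517418277855, -65.0547857776504, 248.67943739162132], [-7.006122950739322, -52.266691154717535, 263.61432269222], [-11.607311553905799, -41.75726677876827, 262.8120545197103], [-6.145799611370109, -33.18057860440062, 264.12114054480077], [-9.556843766328385, -22.672322782880453, 265.5121909365775], [-8.217770509871203, -14.985523828768612, 263.6404358185954], [-5.967266938168308, 32.90041355661745, 258.3272847496608], [-8.577351703393527, 53.86112798306951, 264.40465675166536], [-6.562287630855285, 61.25370859512297, 253.29306491935867], [-11.984147201662196, 67.97267056163638, 247.67120093234536]]
scene blue 348 [[-54.607633447793454, -49.01986931485918, 69.01402208006809], [-25.63690641402995, -27.123865773717103, 88.7492852712621], [34.49482314817638, 42.6989012137847, 155.69775056023894]]
top wire 35 [[-9.431253498529202, -63.99047854961116, 245.24340605255892], [-8.85762712459491, -59.189385393575705, 254.8544820167509], [-7.301995914811841, -56.69212156655724, 260.44798340433], [-10.483967006803383, -54.36611573495433, 260.2301047598608], [-10.806607871979576, -51.50727736178488, 259.45984517844], [-8.106945134791802, -47.9584525846481, 257.02178397698884], [-6.518157028293138, -45.470616171139895, 262.33465565173], [-9.398361053806209, -42.854321708069605, 260.0221221095424], [-6.676088185924668, -39.26983853728369, 257.441556303153], [-7.912849732597339, -37.316759739010195, 263.04561810023534], [-10.289736911072348, -34.169771209269165, 257.1694170700975], [-5.974826169668846, -31.33153079089011, 262.8929471080271]]
top blue 172 [[-38.99248484033804, -48.35134610491477, 65.48972684029886], [7.404253877331611, -22.115739637199283, 75.65468476584093], [39.3153030830539, 4.144012649710874, 158.68444328791168]]
```

Scaled: 1.5 mm is 0.0019.

```bash
python3 -m jog '{"tx":[0,0,0],"ty":[0,0,0],"tz":[0.0019,0.0019,0],"drx":[0,0,0],"dry":[0,0,0],"drz":[0,0,0]}' | sed -n '2p;4p'
python3 -m jog '{"tx":[0,0,0],"ty":[0,0,0],"tz":[0.0019,0.0019,0],"drx":[0,0,0],"dry":[0,0,0],"drz":[0,0,0]}' | sed -n '2p;4p'
python3 -m jog '{"tx":[0,0,0],"ty":[0,0,0],"tz":[0.0019,0.0019,0],"drx":[0,0,0],"dry":[0,0,0],"drz":[0,0,0]}' | sed -n '2p;4p'
```

```text
ee_pos: [589.0, 246.9, 233.8]
ft_force: [-1.7, 1.3, 4.5]
ee_pos: [588.7, 246.8, 230.5]
ft_force: [-3.3, 1.2, 2.7]
ee_pos: [588.1, 246.6, 226.8]
ft_force: [-5.0, 0.6, 1.6]
```

Scaled: 1.5 mm is 0.0019.

```bash
python3 -m jog '{"tx":[0,0],"ty":[0,0],"tz":[0.0019,0],"drx":[0,0],"dry":[0,0],"drz":[0,0]}' | sed -n '2p;4p'
python3 -m jog '{"tx":[0,0],"ty":[0,0],"tz":[0.0019,0],"drx":[0,0],"dry":[0,0],"drz":[0,0]}' | sed -n '2p;4p'
python3 -m jog '{"tx":[0,0],"ty":[0,0],"tz":[0.0019,0],"drx":[0,0],"dry":[0,0],"drz":[0,0]}' | sed -n '2p;4p'
```

```text
ee_pos: [587.6, 246.5, 224.9]
ft_force: [-5.3, 2.4, -0.2]
ee_pos: [588.5, 246.3, 223.3]
ft_force: [0.8, 0.4, -3.8]
ee_pos: [589.2, 246.4, 222.4]
ft_force: [-0.8, -0.2, -2.5]
```

It has snapped past the keeper, and Fz is back to pail weight. I'll lower it to seat, moving towards the bowl centre.

Scaled: 2 mm is 0.0025, 1.5 mm is 0.0019.

```bash
python3 -m jog '{"tx":[0,0,0,0,0],"ty":[0.0025,0.0025,0.0025,0.0013,0],"tz":[0.0019,0.0019,0.0019,0.0019,0],"drx":[0,0,0,0,0],"dry":[0,0,0,0,0],"drz":[0,0,0,0,0]}' | sed -n '2p;4p'
python3 -m jog '{"tx":[0,0],"ty":[0,0],"tz":[0.0019,0],"drx":[0,0],"dry":[0,0],"drz":[0,0]}' | sed -n '2p;4p'
python3 -m jog '{"tx":[0,0],"ty":[0,0],"tz":[0.0019,0],"drx":[0,0],"dry":[0,0],"drz":[0,0]}' | sed -n '2p;4p'
```

```text
ee_pos: [596.1, 245.4, 216.7]
ft_force: [-0.4, -0.5, -2.8]
ee_pos: [595.8, 245.5, 215.4]
ft_force: [0.1, -0.8, -4.0]
ee_pos: [595.8, 245.6, 214.0]
ft_force: [-0.2, 0.5, -2.9]
```

Scaled: 1.5 mm is 0.0019.

```bash
python3 -m jog '{"tx":[0,0],"ty":[0,0],"tz":[0.0019,0],"drx":[0,0],"dry":[0,0],"drz":[0,0]}' | sed -n '2p;4p'
python3 -m jog '{"tx":[0,0],"ty":[0,0],"tz":[0.0013,0],"drx":[0,0],"dry":[0,0],"drz":[0,0]}' | sed -n '2p;4p'
python3 -m jog '{"tx":[0,0],"ty":[0,0],"tz":[0.0013,0],"drx":[0,0],"dry":[0,0],"drz":[0,0]}' | sed -n '2p;4p'
```

```text
ee_pos: [595.8, 245.6, 212.5]
ft_force: [-0.3, 0.1, -3.5]
ee_pos: [596.0, 245.6, 211.6]
ft_force: [-0.1, 0.3, -2.4]
ee_pos: [596.2, 245.7, 211.1]
ft_force: [-0.2, -0.2, 1.0]
```

```bash
python3 -m jog '{"tx":[0,0,0],"ty":[0,0,0],"tz":[0,0,0],"drx":[0,0,0],"dry":[0,0,0],"drz":[0,0,0]}' 7.8 | tail -3
python3 -m jog '{"tx":[0,0,0,0],"ty":[0,0,0,0],"tz":[0,0,0,0],"drx":[0,0,0,0],"dry":[0,0,0,0],"drz":[0,0,0,0]}' 8.4 | tail -3
python3 -m jog '{"tx":[0,0,0,0,0],"ty":[0,0,0,0,0],"tz":[0,0,0,0,0],"drx":[0,0,0,0,0],"dry":[0,0,0,0,0],"drz":[0,0,0,0,0]}' 22 | tail -3
python3 chk2.py 11
```

```text
ft_force: [-1.0, -1.0, 0.1]
width: 8.0
grasp_force: 2.1
ft_force: [-0.1, -0.2, -0.2]
width: 8.3
grasp_force: 0.0
ft_force: [1.0, -0.5, -0.1]
width: 22.1
grasp_force: 0.0
grip in crane [ -2.5  21.3 229.7] F [ 1.  -0.5 -0.1]
scene wire 85 [[-2.2636336982550964, -65.44048057366228, 221.5321249870468], [-0.2567280627265422, -57.86781043611608, 225.78460864388316], [-0.9599518934371472, -49.513958891230935, 236.05990434198034], [-4.089139099239797, -43.105192176240855, 234.9313396740313], [0.13334707134702134, -36.61246444961848, 232.1451259719868], [-4.209754232526004, -28.694581195909294, 235.11180756196413], [-4.07941657786583, -21.516337316160687, 235.5751201531625], [1.2932474181482927, -15.063772239300025, 235.12616947616146], [-6.314881400101665, 62.151477157630616, 227.26038602109054], [-2.2988029022704466, 66.49415819460887, 222.53587999822]]
scene blue 196 [[-46.35110582927878, -48.95714507995326, 42.249457807735034], [-23.378354974096965, -36.384780318185605, 74.02471128138222], [22.905589173120603, 42.5614139017328, 129.09011317202896]]
top wire 36 [[-1.541876008218067, -65.56797969139623, 215.88118778208835], [1.3594069630657462, -60.599631841471, 229.17358335963095], [3.724771806369287, -57.347650896154995, 229.43326566450767], [1.5536778847268011, -52.856759462899795, 238.16338992023722], [1.3124845717431994, -49.878785327288945, 236.82471296438132], [-2.903975605473595, -45.221511163709906, 240.34431154342525], [-1.3613195927089894, -40.528675156869355, 226.63564165187836], [2.223766874501343, -38.35643781670505, 237.92922738157148], [-3.9642340942436, -33.348041165844975, 235.53668962737152]]
top blue 164 [[-30.520372501535473, -48.57967798115861, 36.30255911498217], [15.922663262217792, -23.117351482975838, 49.840364334432365], [48.6352527180078, 3.5631554318885885, 129.24119376241552]]
```

Released, and the pail hangs by itself with no force on the tool. I'll withdraw straight up.

Scaled: -12 mm is -0.015, -10 mm is -0.0125.

```bash
python3 -m jog '{"tx":[0,0,0,0,0],"ty":[0,0,0,0,0],"tz":[-0.005,-0.0075,-0.01,-0.0125,-0.015],"drx":[0,0,0,0,0],"dry":[0,0,0,0,0],"drz":[0,0,0,0,0]}' | sed -n '2p;4p'
python3 -m jog '{"tx":[0,0,0,0,0],"ty":[0,0,0,0,0],"tz":[-0.025,-0.0313,-0.0313,-0.0313,-0.0188],"drx":[0,0,0,0,0],"dry":[0,0,0,0,0],"drz":[0,0,0,0,0]}' | sed -n '2p;4p'
python3 -m jog '{"tx":[0,0,0,0,0],"ty":[-0.0438,-0.05,-0.05,-0.05,-0.0375],"tz":[0,0,0,0,0],"drx":[0,0,0,0,0],"dry":[0,0,0,0,0],"drz":[0,0,0,0,0]}' | tail -1
python3 -m jog '{"tx":[0,0,0,0,0],"ty":[0,0,0,0,0],"tz":[0,0,0,0,0],"drx":[0,0,0,0,0],"dry":[0,0,0,0,0],"drz":[0,0,0,0,0]}' | tail -1
python3 - <<'E'
from h import *
np.set_printoptions(precision=1,suppress=True)
a=np.radians(-9);O=np.array([595.2,224.2,0]);M=np.array([[np.cos(a),-np.sin(a),0],[np.sin(a),np.cos(a),0],[0,0,1]])
d=shot('scene',12);d2=shot('top',12)
for e in(d,d2):
    P=(cloud(e)-O)@M;H=hsv(e).astype(int);b=(H[...,0]>100)&(H[...,0]<130)&(H[...,1]>110)&(abs(P[...,0])<80)&(abs(P[...,1])<80)&(P[...,2]>10)
    print(b.sum(),np.percentile(P[b],[1,50,99],0).tolist())
    w=(H[...,1]<90)&(H[...,2]>80)&(abs(P[...,0])<15)&(abs(P[...,1])<60)&(P[...,2]>215)&(P[...,2]<300)
    q=P[w];q=q[np.argsort(q[:,1])];print(q[::max(1,len(q)//10)].round().tolist())
A=cv2.resize(d['img'][230:330,310:400],(405,450),interpolation=cv2.INTER_CUBIC);B=cv2.resize(d2['img'][110:200,165:240],(375,450),interpolation=cv2.INTER_CUBIC)
cv2.imwrite('pics/g12.png',np.hstack([A,B])[:,:,::-1]);togo([0,0,0])
E
```

```text
ee_pos: [596.1, 245.6, 251.8]
ft_force: [1.0, -0.2, -0.0]
ee_pos: [597.4, 245.9, 365.4]
ft_force: [0.3, 0.0, -0.2]
grasp_force: 0.0
grasp_force: 0.0
114 [[-40.6276643726213, -49.08282965353006, 44.017221506816064], [-21.521525855911058, -41.65414505710231, 85.75634924928215], [24.004086868104906, 23.453135773342105, 129.25547602893064]]
[[2.0, -60.0, 228.0], [-2.0, -47.0, 236.0], [1.0, -37.0, 235.0], [-0.0, -24.0, 230.0], [-2.0, -14.0, 235.0], [1.0, 11.0, 233.0], [-6.0, 21.0, 234.0], [-3.0, 31.0, 236.0], [-3.0, 41.0, 233.0], [-1.0, 50.0, 234.0], [-2.0, 60.0, 234.0]]
678 [[-51.12542683287308, -47.192290387385185, 36.54510349980611], [-5.944282209142081, 5.004108629988989, 47.67316605857438], [47.359636766419705, 50.933338455686396, 130.73536561203537]]
[[-3.0, -59.0, 235.0], [4.0, -46.0, 233.0], [-4.0, -33.0, 235.0], [4.0, -20.0, 230.0], [1.0, -6.0, 233.0], [-6.0, -2.0, 233.0], [-11.0, 1.0, 230.0], [1.0, 11.0, 236.0], [1.0, 25.0, 236.0], [-3.0, 39.0, 233.0], [0.0, 54.0, 235.0]]
t 21.22 q [0.559 0.09  1.747 0.002 1.308 0.715] F [-0.492 -0.651 -0.533] TCP [414.569 274.068 361.217] w 22.146990211753295 0.0
world d [-414.652 -274.067 -380.217] in tool axes now [-335.223 -365.093  382.03 ] in target axes [-335.223 -365.093  382.03 ] rot [0. 0. 0.]
```

View pics/g12.png

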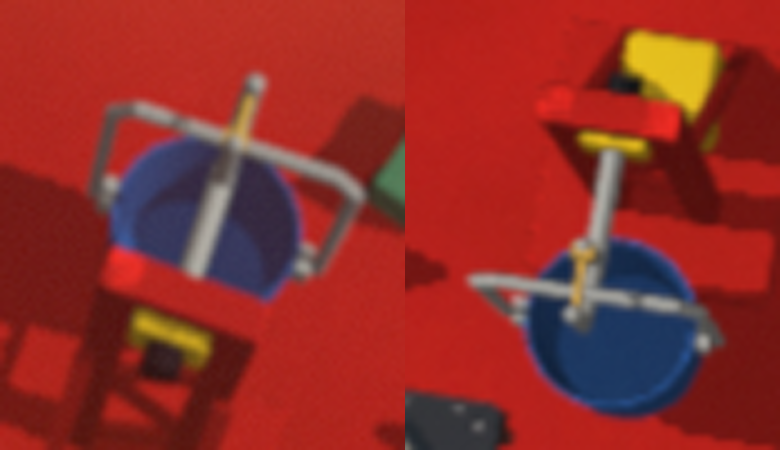

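The crop shows the pail hanging level, with the crossbar across the bowl. The brass keeper lies shut over it, from the hinge to the tip at (255,80) in the left half. I'll let it settle, check it is still, and hand in.

```bash
for i in 1 2 3 4 5 6; do python3 -m jog '{"tx":[0,0,0,0,0],"ty":[0,0,0,0,0],"tz":[0,0,0,0,0],"drx":[0,0,0,0,0],"dry":[0,0,0,0,0],"drz":[0,0,0,0,0]}' >/dev/null; done
python3 - <<'E'
from h import *
np.set_printoptions(precision=1,suppress=True)
import subprocess
for k in range(13,17):
    d=shot('top',k);H=hsv(d);m=(H[...,0]>100)&(H[...,0]<130)&(H[...,1]>110);m[:110]=0;m[200:]=0;m[:,:165]=0;m[:,240:]=0
    v,u=np.nonzero(m);print(len(u),u.mean(),v.mean())
E
python3 -c "
from workcell import ticket
print(ticket.close_job())"
```

```text
679 207.3343151693667 177.58910162002945
680 207.31764705882352 177.57647058823528
680 207.31617647058823 177.5735294117647
680 207.31764705882352 177.57647058823528
the job is handed in; nothing more can be done
None
```

The job is handed in at about 24 s: the pail hangs still and level from the crane hook, the keeper looks shut above the handle, and the arm is clear. While I raised the handle the pail tipped and slid briefly, then settled upright before the lift; no verdict was returned.

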